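Push the row of tins home on the dispensing rail and shut the keeper

ROBOT

A 6-joint arm with a two-finger parallel gripper is mounted at the origin on the work surface. World frame = base frame: x ahead of the robot, y to its left, z up, the work surface at z = 0. Lengths are in mm, angles in rad, forces in N, time in s.
With the tool pointing down it reaches from about 300 to 850 mm from the base axis. Payload 5.4 kg.
Tool frame: the origin (TCP) lies at the very end of the fingers, on their centre line; the grasp point (between the pads) lies 19 mm behind it; z points along the fingers, y is the direction in which the jaws open and shut (so a half turn about z gives the same grasp; the last joint's range is limited). The gripper opens to 85 mm and grips with 20 to 120 N. Pads are 22 mm wide; open, the fingers measure 114 mm over their backs; the gripper's body (76 mm by 85 mm) begins 54 mm behind the grasp point. The pads swing forward as they close: fully open they stand 13 mm farther back than shut.
Start: joints at [1.086, 0.158, 1.597, -0, 1.386, -0.21], TCP at [156.039, 553.406, 231.299] pointing down, gripper open.
Joint ranges: [-2.91, 2.91], [-0.94, 2.29], [0.18, 2.7], [-1.29, 4.43], [0.17, 2.64], [-3, 3]. Speed limits (rad/s): [2.57, 2.57, 3.14, 3.14, 3.14, 3.14].

INTERFACE

Orientations are given as a unit quaternion [w, x, y, z].
In Python, from workcell import r gives the robot as it stands.
- The arm moves only by the tool carry_out, never from a script. Its argument "steps" is a list that holds one entry, the list of rows, each a list of 7 numbers: the shift along the world's x, y, z in m, then the turn, a rotation vector about the world's x, y, z in degrees, then the finger opening in m, from 0 to 0.0854. In form: [[[tx, ty, tz, wx, wy, wz, claw], ...]]. A call has 1 to 10 rows; each row is the pose to reach, as a shift and turn from the pose measured when the call began; what a row does not reach only later rows make up. A row lasts 1/10 s, in which the tool goes at most 50 mm and 8.59 degrees, less where a joint would pass 70% of its speed; a pose out of reach is approached as far as the arm can. A call with a gripper value outside its range is refused whole. The fingers move at their own pace and stop on an object; "squeeze" is the grip in N (left out, the last holds). Time passes only in rows, so rows that repeat a pose let the fingers close. It gives the time, the measured TCP pose, the force and the opening at its end, in the units of the state.
- r.read_state(): the state, without advancing time (a new reading comes with each control period).
- r.read_camera(name): name is "side" or "top"; returns the picture (384x512x3 uint8, red, green, blue); there is no depth.
- r.camera_params(name): a dict with "camera_matrix" (3x3 intrinsics, pixels), "R" (3x3) and "t" (3): a world point X has camera coordinates R X + t. Camera axes: x right, y down, z forward; pixel columns grow to the right and rows downward; lengths in mm; the calibration is good to about 2 mm. A picture is of the moment at which its call begins. camera_params takes no time and is no camera call.
- r.close_job(): hands the job in, once; it reports no verdict.
The state is a dict: "time": time; "q": joint angles; "dq": joint speeds; "tau": joint torques, N m; "eef_pos": TCP position; "tcp_rot": TCP orientation; "contact_force": force on the tool from outside, world axes, zero at the start; "ft_torque": the same for the moment, N m; "opening": finger opening in mm.
Only numpy, scipy, OpenCV 4.12 (cv2) and the standard library are available. Lean on these libraries where they do the work, as an engineer would, in place of code of your own. Each camera call takes 0.05 s, during which the arm holds its last target.

TASK

On the wooden rail, push the row of four tins along as one train, pressing only on the back of the rearmost tin, until the front tin is fully home against the end stop with no gaps in the row. Then push the steel keeper bar round until it stands square across the rail behind the row. Only push with the fingers: do not grip or lift anything, do not touch the other three tins, and leave the things standing around undisturbed.

Things in the scene. Friction and masses are not known exactly. Their poses are not given: they have to be found in the camera images.
- rail: fixed wooden rail: straight channel, local x -180 to +175 mm, 61 mm wide outside, 47 mm between its 7 mm walls. Origin: on the table (z = 0) under the channel's middle line; +x runs along the channel to the end stop, z up. Channel floor 8 mm, wall tops 20 mm above the table; -x end open. With the row home the rearmost tin's back face is at x = -16 mm. Keeper pivot at (-26, -48) mm
- rail_stop (a point): centre of the end stop's face that the front tin must rest on, at rail x = +160 mm, y = 0, 28 mm above the table; the stop's top is 38 mm above the table. Axes as the rail's
- tin1: front tin of the row (nearest the stop): square aluminium tin with a slip lid, 44 x 44 mm and 40 mm high, about 0.15 kg. Origin: centre of its underside; at the start its x axis is the rail's x axis, z up. The row stands on the channel floor with 0.5 mm gaps, 70 to 120 mm short of the stop. Tops 48 mm above the table
- tin2: second tin of the row: same as tin1
- tin3: third tin of the row: same as tin1
- tin4: rearmost tin of the row, the one to push on; same as tin1. Its back face is 22 mm to the rail's -x from its origin
- keeper (a joint): angle q (rad) of the keeper, a dark steel bar on an upright pivot outside the rail's -y wall. 0 = shut, square across the channel (hard stop); grows anticlockwise from above, to 2.4 at most. The bar points along (-sin q, cos q) in rail x, y: at 1.57 along rail -x. Starts at 1.75 to 2.2, outside the rail. Friction about 0.05 N m, no spring: stays where left
- keeper_mid (a point): middle of the keeper bar, 43 mm from its pivot axis, 34 mm above the table. The bar is 86 mm long from the pivot axis, 8 mm thick and stands 24 to 44 mm above the table (knuckle and pin at the pivot reach 48 mm). Local y points from pivot to free end; local x across its thickness, towards the stop when shut
- spare_tin: bystander: a tin like those of the row, standing on the table beside the rail's -y side. Origin: centre of underside
- glass_jar: bystander: empty open glass jar, 72 mm across, 110 mm high, near the stop on the rail's -y side. Origin: centre of underside
- mug: bystander: white mug, 76 mm across plus handle, 85 mm high, on the rail's +y side. Origin: centre of underside
- scoop: bystander: wooden spoon 170 mm long lying on the table on the rail's +y side. Origin: under its middle
- amber_bottle: bystander: amber bottle, 52 mm across, 130 mm high, standing beyond the rail. Origin: centre of underside
- soap_bar: bystander: bar of soap 75 x 50 x 25 mm lying on the table. Origin: centre of underside
Not all that is in view belongs to the job. Leave any blue or purple look-alike of the tin2 alone. Leave any red look-alike of the tin1 alone.

How it is judged (in metres and radians):
On the way, in this order (a step that is already met when the one before it is completed fails the run):
1. the row is home against the stop while the keeper is still open (x of tin1 in the frame of rail above 0.134 m and x of tin2 in the frame of rail above 0.09 m and x of tin3 in the frame of rail above 0.046 m and x of tin4 in the frame of rail above 0.002 m and value of joint keeper above 1.2 rad), for 0.2 s.
2. the keeper is swung shut (value of joint keeper below 0.12 rad), for 0.2 s.
At the end, for the whole second after the job is handed in: All four tins stand flat and at rest on the channel floor, each within 4 mm of its place in a closed row against the end stop (4 mm along, 6 mm across the rail), and the keeper is within 0.12 rad of shut (x of tin1 in the frame of rail above 0.134 m and x of tin2 in the frame of rail above 0.09 m and x of tin3 in the frame of rail above 0.046 m and x of tin4 in the frame of rail above 0.002 m and y of tin1 in the frame of rail between -0.006 and 0.006 m and z of each of tin1, tin2, tin3, tin4 in the frame of rail below 0.012 m and angle between each of tin1, tin2, tin3, tin4's own z axis and vertical below 0.1 rad and linear speed of each of tin1, tin2, tin3, tin4 below 0.01 m/s and y of tin2 in the frame of rail between -0.006 and 0.006 m and y of tin3 in the frame of rail between -0.006 and 0.006 m and y of tin4 in the frame of rail between -0.006 and 0.006 m and value of joint keeper below 0.12 rad); the robot touches nothing.
It fails at once if a tin other than the rearmost is touched by the robot (contact force between any of the fingers, the arm and tin1 above 1 N or contact force between any of the fingers, the arm and tin2 above 1 N or contact force between any of the fingers, the arm and tin3 above 1 N).
It fails at once if a tin of the row is lifted or tipped (z of any of tin1, tin2, tin3, tin4 in the frame of rail above 0.016 m or angle between any of tin1, tin2, tin3, tin4's own z axis and vertical above 0.25 rad).
It fails at once if the rearmost tin is gripped or dragged instead of pushed from behind (contact force between the fingers and tin4 above 1 N and x of the grasp point in the frame of tin4 above -0.018 m and z of the grasp point in the frame of tin4 below 0.075 m).
It fails at once if the keeper bar is taken between the fingers (x of the grasp point in the frame of keeper_mid between -0.004 and 0.004 m and y of the grasp point in the frame of keeper_mid between -0.043 and 0.043 m and z of the grasp point in the frame of keeper_mid below 0.02 m).
It fails at once if a bystander is shifted or lifted (distance of any of spare_tin, glass_jar, mug, scoop, amber_bottle, soap_bar from where it was at the start of the episode above 0.02 m).
It also fails if it takes over 53 s, if anything falls off the work surface, if the arm or the gripper's body presses on something with over 40 N, if the wrist force passes 120 N, or if a joint passes its speed limit or range.

## Working session

There is one attempt and no reset: what is moved stays moved. The work goes in short steps, Python scripts to look and compute and a tool call to move; the robot and the scene stay as the last step left them, time stands still between calls to the robot, and variables do not carry over. Pictures are saved under pics/ and viewed, and the job is handed in when it is done.

Besides the shell and the picture viewer there is one more tool, called after "Call:" by a JSON object that holds its "fn" and its "kwargs", one argument or row to a line. carry_out: Moves the arm, as the interface text tells. Its arguments: {"type":"object","properties":{"steps":{"type":"array","items":{"type":"array","items":{"type":"array","items":{"type":"number"}}}},"squeeze":{"type":"number"}},"required":["steps"]}

```bash
mkdir -p pics; ls; python3 - <<'E'
from workcell import r
import cv2,numpy as np
for n in("side","top"):
    im=r.read_camera(n); cv2.imwrite(f"pics/{n}0.png",im[:,:,::-1])
    p=r.camera_params(n); print(n,p)
print(r.read_state())
E
```

```text
pics
side {'camera_matrix': array([[415.54606997,   0.        , 256.23756883],
       [  0.        , 415.54606997, 190.70872122],
       [  0.        ,   0.        ,   1.        ]]), 'R': array([[ 0.89262223, -0.45041862,  0.01867161],
       [-0.29111172, -0.60754889, -0.73901171],
       [ 0.34420855,  0.65422276, -0.67343378]]), 't': array([-451.8995319 ,  287.64099699,  724.83578515])}
top {'camera_matrix': array([[409.50343059,   0.        , 256.9026062 ],
       [  0.        , 409.50343059, 193.75981227],
       [  0.        ,   0.        ,   1.        ]]), 'R': array([[ 0.03016743, -0.99944938,  0.01381515],
       [-0.99838277, -0.03079576, -0.04778571],
       [ 0.04818484, -0.01235124, -0.99876207]]), 't': array([  67.70720989,  541.88385133, 1214.32288466])}
{'time': 0.1, 'q': array([ 1.08590212e+00,  1.58961252e-01,  1.59807568e+00,  7.63229782e-06,
        1.38620610e+00, -2.10093582e-01]), 'dq': array([-0.00168523, -0.00045866, -0.00280917, -0.00012077,  0.00117627,
       -0.0013321 ]), 'tau': array([-2.87880966e-04, -3.96988320e+01, -3.32339072e+01, -1.73934150e-04,
        4.17827396e-03,  1.43110969e-05]), 'eef_pos': array([155.79300085, 552.94567126, 230.44461217]), 'tcp_rot': array([-2.84539461e-04,  1.36969043e-01,  9.90574985e-01, -7.74591990e-04]), 'contact_force': array([ 0.6538018 , -0.30509933, -0.17779683]), 'ft_torque': array([0.01685578, 0.00223584, 0.0309215 ]), 'opening': 85.53183173247096}
```

View pics/side0.png

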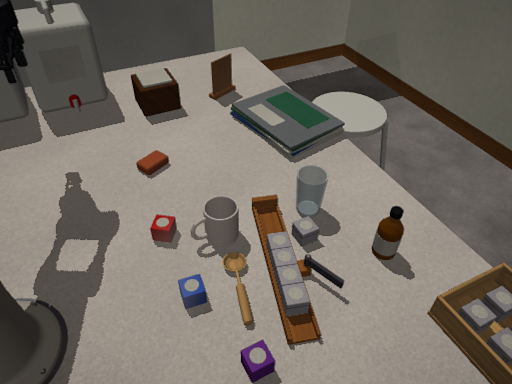

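View pics/top0.png

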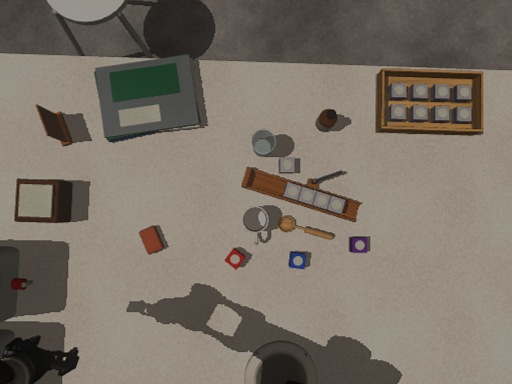

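The rail runs in top view from the stop at about (247,178) to the open end at (358,210). The row of four grey tins lies between (292,189) and (338,204), and the keeper bar runs from (311,184) to (345,173). I'll enlarge this area to confirm.

```bash
python3 - <<'E'
import cv2
a=cv2.imread("pics/top0.png")[150:230,230:375]; cv2.imwrite("pics/top0z.png",cv2.resize(a,None,fx=5.5,fy=5.5,interpolation=cv2.INTER_CUBIC))
a=cv2.imread("pics/side0.png")[185:345,210:360]; cv2.imwrite("pics/side0z.png",cv2.resize(a,None,fx=3.7,fy=3.7,interpolation=cv2.INTER_CUBIC))
E
```

```text
(no output)
```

View pics/top0z.png

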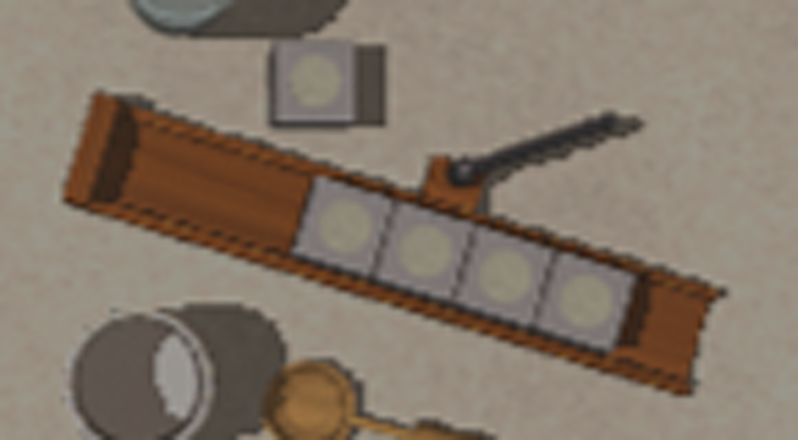

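View pics/side0z.png

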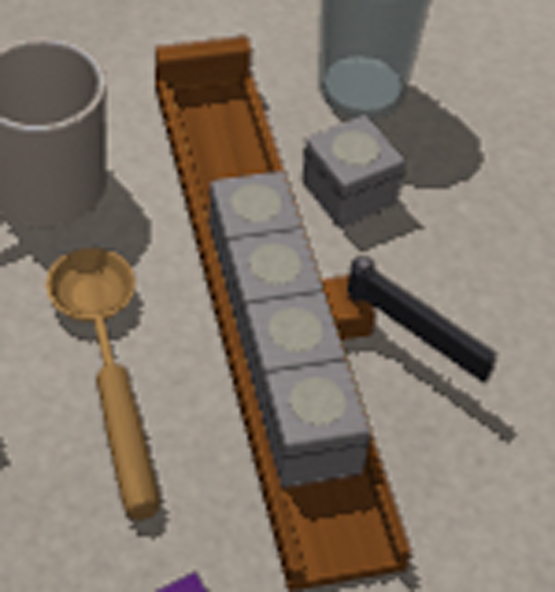

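The crops confirm four grey tins in the wooden channel as the row. The single grey tin at top (288,165) is the spare, and the red, blue and purple ones are look-alikes. The dark bar from (314,181) to (346,172) is the keeper. Next I measure.

```bash
cat > h.py <<'E'
import numpy as np,cv2
from workcell import r
P={n:r.camera_params(n) for n in("side","top")}
def ray(n,uv):
    p=P[n];K,R,t=p["camera_matrix"],p["R"],p["t"]
    d=R.T@np.linalg.solve(K,np.array([uv[0],uv[1],1.]));return -R.T@t,d/np.linalg.norm(d)
def onz(n,uv,z):
    c,d=ray(n,uv);return c+d*(z-c[2])/d[2]
def tri(a,b):
    A=np.zeros((3,3));y=np.zeros(3)
    for n,uv in(("side",a),("top",b)):
        c,d=ray(n,uv);M=np.eye(3)-np.outer(d,d);A+=M;y+=M@c
    return np.linalg.solve(A,y)
def proj(n,X):
    p=P[n];c=p["R"]@np.asarray(X,float)+p["t"];q=p["camera_matrix"]@c;return q[:2]/q[2]
def discs(n,im,box):
    x0,y0,x1,y1=box
    f=8;a=cv2.resize(im[y0:y1,x0:x1],None,fx=f,fy=f,interpolation=cv2.INTER_CUBIC).astype(int)
    m=((a[...,0]-a[...,2])>12)&(a[...,0]>120)&(a[...,0]-a[...,2]<60)
    return a,m.astype(np.uint8),f
E
python3 - <<'E'
from h import *
for n,pts in(("top",[(292,190),(307,195),(321,199),(336,204)]),("side",[(279,240),(284,256),(290,274),(295,293)])):
    im=cv2.imread(f"pics/{n}0.png")[:,:,::-1].astype(int)
    for p in pts+[(pts[0][0]+9,pts[0][1])]: print(n,p,im[p[1],p[0]])
    hsv=cv2.cvtColor(im.astype(np.uint8)[:,:,:],cv2.COLOR_RGB2HSV)
    m=((hsv[...,0]<=15)&(hsv[...,1]>140)&(hsv[...,2]>40)).astype(np.uint8)
    k,l,s,c=cv2.connectedComponentsWithStats(m)
    for i in range(1,k):
        if s[i,4]>150: print(s[i],c[i])
E
```

```text
top (292, 190) [144 138 121]
top (307, 195) [144 137 121]
top (321, 199) [144 139 123]
top (336, 204) [143 138 121]
top (301, 190) [106 100  99]
[471  91  11  30 152] [476.26973684 104.75      ]
[ 242  167  118   55 1257] [290.24741448 191.0636436 ]
[ 15 180  43  41 202] [ 31.02475248 188.5990099 ]
[140 226  23  28 386] [150.73834197 239.81606218]
side (279, 240) [159 155 141]
side (284, 256) [158 154 140]
side (290, 274) [158 153 140]
side (295, 293) [156 152 138]
side (288, 240) [133 128 129]
[ 261   44  251  125 3297] [400.86593873  96.01577191]
[210  55  25  44 627] [220.80701754  76.79106858]
[131  69  46  23 178] [151.75842697  83.38202247]
[137 151  31  24 458] [152.09606987 162.34279476]
[ 252  195   68  149 2253] [281.71060808 270.60719041]
[151 215  24  25 282] [160.5       226.5106383]
[378 217  25  25 439] [390.56036446 229.08428246]
```

```bash
python3 - <<'E'
from h import *
f=6
C={}
for n,pts,th in(("top",[(292,190),(307,195),(321,199),(336,204),(287,164)],127),("side",[(279,240),(284,256),(290,274),(295,293),(306,225)],146)):
    im=cv2.imread(f"pics/{n}0.png")[:,:,::-1]
    C[n]=[]
    for p in pts:
        x0,y0=p[0]-7,p[1]-7
        a=im[y0:y0+15,x0:x0+15].astype(float)
        w=np.clip(a[...,0]-a[...,2]-8,0,10)*(a[...,0]-a[...,2]<40)*(a[...,0]>th-15)
        m=(w>0).astype(np.uint8);k,l,s,c=cv2.connectedComponentsWithStats(m)
        w=w*(l==l[7,7]) ; yy,xx=np.mgrid[:15,:15]
        C[n].append((x0+(w*xx).sum()/w.sum(),y0+(w*yy).sum()/w.sum())); print(n,C[n][-1],s[l[7,7]])
T=[tri(a,b) for a,b in zip(C["side"],C["top"])]
for a,b,t in zip(C["side"],C["top"],T): print(t.round(1),onz("side",a,48).round(1),onz("top",b,48).round(1))
# keeper in both
for n,pv,e in(("top",(314,181),(346,172)),("side",(308,257),(342,283))):
    im=cv2.imread(f"pics/{n}0.png")
    x0,y0=pv[0]-15,pv[1]-22
    g=im[y0:y0+60,x0:x0+60].max(2); 
    m=(g<(62 if n=="top" else 60)).astype(np.uint8)
    k,l,s,c=cv2.connectedComponentsWithStats(m)
    for i in range(1,k):
        if s[i,4]>25:
            ys,xs=np.nonzero(l==i); rr=cv2.minAreaRect(np.c_[xs+x0,ys+y0].astype(np.float32)); print(n,s[i],rr,cv2.boxPoints(rr).round(1).tolist())
# rail hull
for n in("top","side"):
    im=cv2.imread(f"pics/{n}0.png");hsv=cv2.cvtColor(im,cv2.COLOR_BGR2HSV)
    m=((hsv[...,0]<=15)&(hsv[...,1]>140)&(hsv[...,2]>40)).astype(np.uint8)
    k,l,s,c=cv2.connectedComponentsWithStats(m)
    q=(290,191) if n=="top" else (270,230)
    i=[i for i in range(1,k) if abs(c[i]-np.array((290.2,191.06) if n=="top" else (281.7,270.6))).max()<3][0]
    ys,xs=np.nonzero(l==i);h=cv2.convexHull(np.c_[xs,ys].astype(np.int32));print(n,cv2.approxPolyDP(h,1.5,True)[:,0].tolist())
E
```

```text
top (np.float64(292.3398294762485), np.float64(190.7539585870889)) [  1   3  14  12 112]
top (np.float64(306.87135922330094), np.float64(195.23543689320388)) [  0   0  15  15 124]
top (np.float64(321.5), np.float64(199.76707317073172)) [  0   2  15  13 118]
top (np.float64(336.03506650544136), np.float64(204.3857315598549)) [  0   1  15  14 119]
top (np.float64(287.0398179749716), np.float64(163.54607508532422)) [  1   0  14  14 130]
side (np.float64(278.8149316508938), np.float64(239.37118822292325)) [  0   2  14  10 114]
side (np.float64(283.8811320754717), np.float64(255.82735849056604)) [  0   2  15  11 123]
side (np.float64(289.39416666666665), np.float64(273.70666666666665)) [  0   1  14  12 138]
side (np.float64(295.23769871309617), np.float64(292.9666919000757)) [  0   1  15  13 154]
side (np.float64(305.58650306748467), np.float64(224.62331288343557)) [ 1  2 13 10 97]
[549.4 -18.   50. ] [550.  -16.4  48. ] [549.8 -18.3  48. ]
[537.5 -60.5  49.9] [538.  -59.1  48. ] [538. -61.  48.]
[ 525.6 -103.4   49.8] [ 525.8 -102.1   48. ] [ 526.1 -104.    48. ]
[ 513.4 -146.1   49.9] [
[... 761 characters left out ...]
, [293.0, 245.0]]
side [ 11  21  39  32 357] ((322.155029296875, 272.690673828125), (47.299407958984375, 11.52232551574707), 35.36246109008789) [[299.5, 263.70001220703125], [306.20001220703125, 254.3000030517578], [344.79998779296875, 281.70001220703125], [338.1000061035156, 291.1000061035156]]
side [ 8 35 10  7 30] ((306.0282897949219, 273.34906005859375), (4.258177280426025, 9.47787857055664), 74.05460357666016) [[300.8999938964844, 272.6000061035156], [310.0, 270.0], [311.20001220703125, 274.1000061035156], [302.1000061035156, 276.70001220703125]]
top [[359, 204], [353, 221], [242, 186], [248, 167], [311, 179]]
side [[319, 338], [288, 343], [252, 208], [253, 198], [276, 196], [319, 331]]
```

```bash
python3 - <<'E'
from h import *
o=np.array([513.7,-146.0]);u=np.array([36,128.3]);u/=np.linalg.norm(u);n=np.array([-u[1],u[0]])
def loc(p): d=p[:2]-o; return round(d@u,1),round(d@n,1)
print(u,np.degrees(np.arctan2(u[1],u[0])))
for nm,uv,z in[("top",(359.5,203.5),20),("top",(353.5,221.5),20),("top",(241.5,186.5),38),("top",(247.5,166.5),38),("top",(252.5,188.5),38),
 ("side",(319.5,331),20),("side",(288,341),20),("side",(252.3,197.5),38),("side",(276.5,195.5),38),("top",(313.5,181.3),48),("top",(346,172.5),44),("side",(308,256.5),48),("side",(342.5,284),44)]:
    p=onz(nm,uv,z);print(nm,uv,z,p.round(1),loc(p))
# zoom stops
a=cv2.imread("pics/top0.png")[158:198,232:272]; cv2.imwrite("pics/stz.png",cv2.resize(a,None,fx=12,fy=12,interpolation=cv2.INTER_NEAREST))
a=cv2.imread("pics/side0.png")[185:225,240:290]; cv2.imwrite("pics/stz2.png",cv2.resize(a,None,fx=12,fy=12,interpolation=cv2.INTER_NEAREST))
a=cv2.imread("pics/top0.png")[160:225,300:365]; cv2.imwrite("pics/kz.png",cv2.resize(a,None,fx=9,fy=9,interpolation=cv2.INTER_NEAREST))
E
```

```text
[0.27015876 0.96281579] 74.32628599831104
top (359.5, 203.5) 20 [ 519.6 -222.7   20. ] (np.float64(-72.2), np.float64(-26.3))
top (353.5, 221.5) 20 [ 465.4 -205.7   20. ] (np.float64(-70.5), np.float64(30.4))
top (241.5, 186.5) 38 [558.3 130.3  38. ] (np.float64(278.1), np.float64(31.8))
top (247.5, 166.5) 38 [617.7 114.6  38. ] (np.float64(279.0), np.float64(-29.8))
top (252.5, 188.5) 38 [553.4  97.9  38. ] (np.float64(245.6), np.float64(27.7))
side (319.5, 331) 20 [ 523.6 -218.    20. ] (np.float64(-66.6), np.float64(-29.0))
side (288, 341) 20 [ 463.  -209.5   20. ] (np.float64(-74.8), np.float64(31.7))
side (252.3, 197.5) 38 [561.6 131.8  38. ] (np.float64(280.4), np.float64(28.9))
side (276.5, 195.5) 38 [616.4 113.2  38. ] (np.float64(277.3), np.float64(-28.9))
top (313.5, 181.3) 48 [579.3 -79.4  48. ] (np.float64(81.9), np.float64(-45.2))
top (346, 172.5) 44 [ 608.5 -174.9   44. ] (np.float64(-2.2), np.float64(-99.1))
side (308, 256.5) 48 [581.  -81.9  48. ] (np.float64(79.9), np.float64(-47.5))
side (342.5, 284) 44 [ 607.1 -165.2   44. ] (np.float64(6.8), np.float64(-95.1))
```

View pics/stz.png

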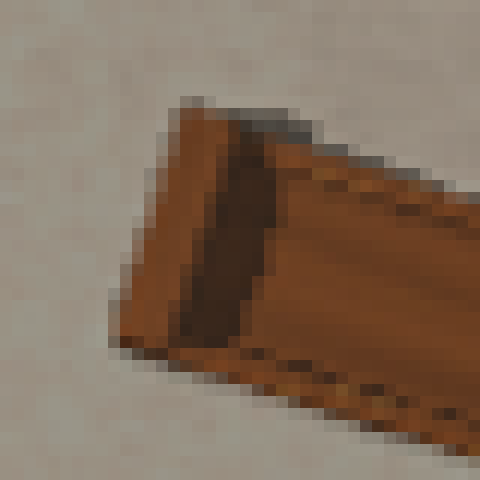

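View pics/kz.png

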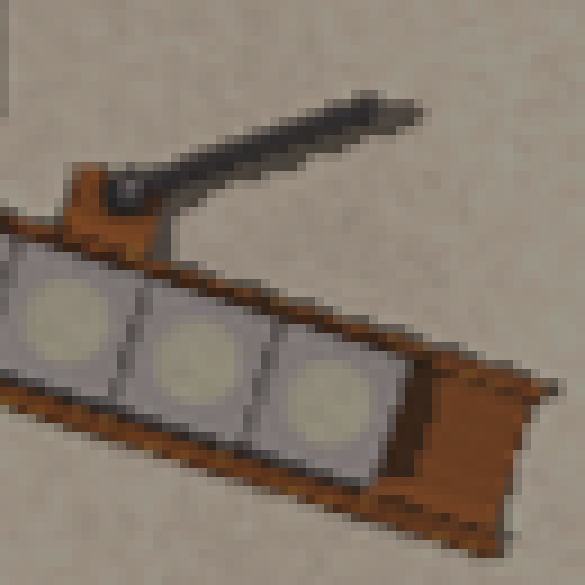

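View pics/stz2.png

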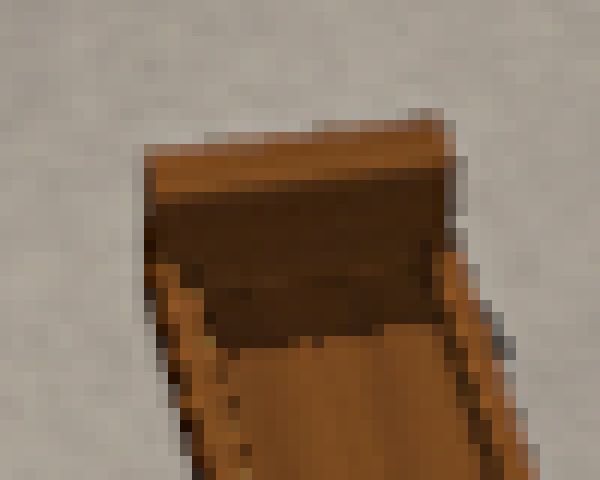

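```bash
python3 - <<'E'
from h import *
o=np.array([513.7,-146.0]);u=np.array([36,128.3]);u/=np.linalg.norm(u);n=np.array([-u[1],u[0]])
for nm,uv,z in[("top",(313.7,180.6),48),("top",(341.2,171),44),("side",(308,256.5),48),("side",(341.5,283),44)]:
    p=onz(nm,uv,z);d=p[:2]-o;x,y=d@u-106,d@n;print(p.round(1),x,y, "q",np.arctan2(-(x+26),y+48))
def W(x,y): return (o+(x+106)*u+y*n).round(1)
for x,y in [(-16,0),(-26,-48),(160,0),(-180,0),(-150,0),(-16-0,0)]: print(x,y,W(x,y))
from scipy.spatial.transform import Rotation as Ro
s=r.read_state();q=s["tcp_rot"];R=Ro.from_quat(q[[1,2,3,0]]).as_matrix();print(R.round(3))
print("tool y angle",np.degrees(np.arctan2(R[1,1],R[0,1])))
print(s["q"])
E
```

```text
[581.4 -79.9  48. ] -24.096913097543066 -47.340355236425296 q -1.237137320743199
[ 612.5 -160.7   44. ] -93.4608989932509 -99.11812911652007 q 2.2192355557633334
[581.  -81.9  48. ] -26.138871691773602 -47.46928404236925 q 0.2559303499528358
[ 606.8 -162.4   44. ] -96.69293950843901 -94.0342346198751 q 2.1480046613355803
-16 0 [538.  -59.3]
-26 -48 [581.5 -81.9]
160 0 [585.6 110.1]
-180 0 [ 493.7 -217.2]
-150 0 [ 501.8 -188.4]
-16 0 [538.  -59.3]
[[-0.962  0.271 -0.001]
 [ 0.271  0.962 -0.001]
 [ 0.    -0.002 -1.   ]]
tool y angle 74.25501977768228
[ 1.08590212e+00  1.58961252e-01  1.59807568e+00  7.63229782e-06
  1.38620610e+00 -2.10093582e-01]
```

Everything agrees:
- The tin spacing is 44.4 mm.
- The row needs to travel about 112 mm.
- The keeper is at q ≈ 2.16.

I'll close the fingers to make a peg and move behind tin4.

Call:
{"fn": "carry_out", "kwargs": {
  "steps": [
    [[0.02, -0.045, 0, 0, 0, 0, 0], [0.04, -0.09, 0, 0, 0, 0, 0], [0.06, -0.135, 0, 0, 0, 0, 0], [0.08, -0.18, 0, 0, 0, 0, 0], [0.1, -0.225, 0, 0, 0, 0, 0], [0.12, -0.27, 0, 0, 0, 0, 0], [0.14, -0.315, 0, 0, 0, 0, 0], [0.16, -0.36, 0, 0, 0, 0, 0], [0.18, -0.405, 0, 0, 0, 0, 0], [0.2, -0.45, 0, 0, 0, 0, 0]]
  ],
  "squeeze": 20
}}

```text
time: 1.1
eef_pos: [356.0, 101.1, 230.3]
tcp_rot: [0.0, 0.137, 0.991, -0.001]
contact_force: [2.0, 0.8, -0.2]
opening: 0.1
```

```bash
cat >> h.py <<'E'
O=np.array([513.7,-146.0]);U=np.array([36,128.3]);U/=np.linalg.norm(U);N=np.array([-U[1],U[0]])
def W(x,y): return O+(x+106)*U+y*N
def L(p): d=np.asarray(p)[:2]-O; return np.array([d@U-106,d@N])
def st():
    s=r.read_state();print(round(s["time"],2),"tcp",s["eef_pos"].round(1),"rail",L(s["eef_pos"]).round(1),"rot",s["tcp_rot"].round(4),"F",s["contact_force"].round(1),"op",round(s["opening"],1));return s
E
python3 - <<'E'
from h import *
s=st();print(s["q"]);print((W(-165,0)-s["eef_pos"][:2]).round(1))
for nm,uv in [("bottle",(327,123)),("jar",(263,146)),("mug",(258,222))]:
    p=onz("top",uv,40);print(nm,p.round(),L(p).round())
E
```

```text
1.1 tcp [356.  101.1 230.3] rail [ 89.3 218.6] rot [ 0.000e+00  1.370e-01  9.906e-01 -7.000e-04] F [ 2.   0.8 -0.2] op 0.1
[-5.21812915e-02 -4.23309027e-01  2.12286227e+00 -1.35565837e-03
  1.44214100e+00 -1.34796017e+00]
[ 141.8 -303.9]
bottle [ 754. -117.   40.] [ -13. -224.]
jar [680.  71.  40.] [ 148. -101.]
mug [456.  79.  40.] [ 95. 116.]
```

Call:
{"fn": "carry_out", "kwargs": {
  "steps": [
    [[0.018, -0.038, 0, 0, 0, 0, 0], [0.036, -0.076, 0, 0, 0, 0, 0], [0.054, -0.114, 0, 0, 0, 0, 0], [0.071, -0.152, 0, 0, 0, 0, 0], [0.089, -0.19, 0, 0, 0, 0, 0], [0.107, -0.228, 0, 0, 0, 0, 0], [0.125, -0.266, -0.02, 0, 0, 0, 0], [0.142, -0.304, -0.05, 0, 0, 0, 0], [0.142, -0.304, -0.09, 0, 0, 0, 0], [0.142, -0.304, -0.12, 0, 0, 0, 0]]
  ]
}}

```text
time: 2.1
eef_pos: [497.0, -203.5, 107.3]
tcp_rot: [-0.001, 0.138, 0.99, 0.0]
contact_force: [0.2, 0.4, -0.8]
opening: 0.2
```

```bash
python3 - <<'E'
from h import *
s=st()
a=r.read_camera("side")[:,:,::-1];cv2.imwrite("pics/s1.png",cv2.resize(a[150:384,150:420],None,fx=2.5,fy=2.5))
a=r.read_camera("top")[:,:,::-1];cv2.imwrite("pics/t1.png",cv2.resize(a[120:250,220:400],None,fx=4,fy=4))
E
```

```text
2.1 tcp [ 497.  -203.5  107.3] rail [-165.9    0.6] rot [-0.0013  0.1379  0.9904  0.    ] F [ 0.2  0.4 -0.8] op 0.2
```

View pics/s1.png

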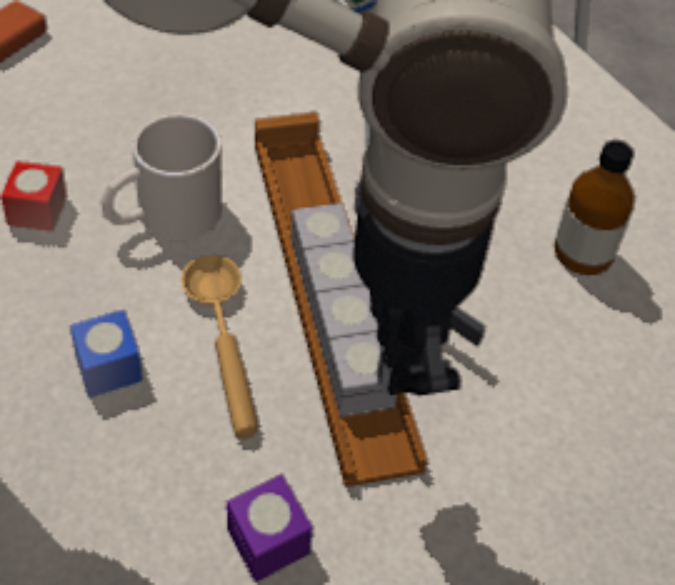

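View pics/t1.png

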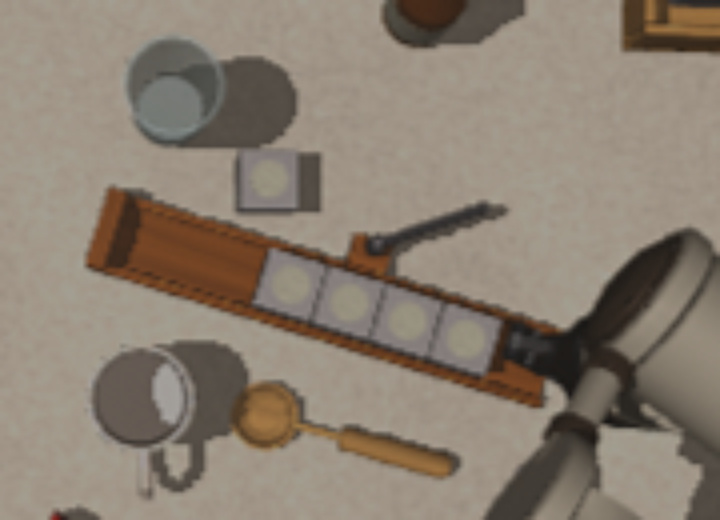

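The gripper is in line behind the row, over the open end of the rail. In the crop, tin4's back edge is at about (500,350) and the fingers are behind it. Descending.

Call:
{"fn": "carry_out", "kwargs": {
  "steps": [
    [[0, 0, -0.025, 0, 0, 0, 0], [0, 0, -0.05, 0, 0, 0, 0], [0, 0, -0.07, 0, 0, 0, 0], [0, 0, -0.08, 0, 0, 0, 0], [0, 0, -0.087, 0, 0, 0, 0], [0, 0, -0.087, 0, 0, 0, 0]]
  ]
}}

```text
time: 2.8
eef_pos: [494.6, -200.9, 18.4]
tcp_rot: [-0.005, 0.137, 0.991, 0.002]
contact_force: [0.5, 1.5, -0.1]
opening: -0.5
```

```bash
python3 - <<'E'
from h import *
s=st(); print((W(-120,0)-s["eef_pos"][:2]).round(1))
E
```

```text
2.8 tcp [ 494.6 -200.9   18.4] rail [-164.     3.6] rot [-0.0048  0.1372  0.9905  0.0018] F [ 0.5  1.5 -0.1] op -0.5
[15.3 41.4]
```

Call:
{"fn": "carry_out", "kwargs": {
  "steps": [
    [[0.003, 0.004, 0, 0, 0, 0, 0], [0.005, 0.009, 0, 0, 0, 0, 0], [0.006, 0.014, 0, 0, 0, 0, 0], [0.008, 0.019, 0, 0, 0, 0, 0], [0.009, 0.023, 0, 0, 0, 0, 0], [0.01, 0.028, 0, 0, 0, 0, 0], [0.012, 0.033, 0, 0, 0, 0, 0], [0.014, 0.038, 0, 0, 0, 0, 0], [0.015, 0.042, 0, 0, 0, 0, 0]]
  ]
}}

```text
time: 3.7
eef_pos: [510.0, -158.9, 18.6]
tcp_rot: [-0.005, 0.137, 0.991, 0.001]
contact_force: [-1.3, -5.7, 1.8]
opening: -0.1
```

```bash
python3 - <<'E'
from h import *
s=st(); print((W(-70,0)-s["eef_pos"][:2]).round(1))
a=r.read_camera("top")[:,:,::-1];cv2.imwrite("pics/t2.png",cv2.resize(a[120:250,220:400],None,fx=4,fy=4))
a=r.read_camera("side")[:,:,::-1];cv2.imwrite("pics/s2.png",cv2.resize(a[150:384,150:420],None,fx=2.5,fy=2.5))
E
```

```text
3.7 tcp [ 510.  -158.9   18.6] rail [-1.194e+02  1.000e-01] rot [-0.0045  0.1371  0.9905  0.0014] F [-1.3 -5.7  1.8] op -0.1
[13.4 47.6]
```

View pics/t2.png

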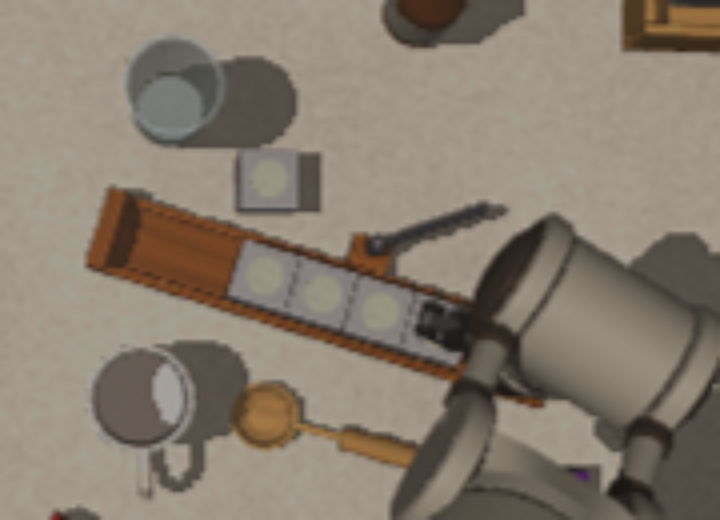

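View pics/s2.png

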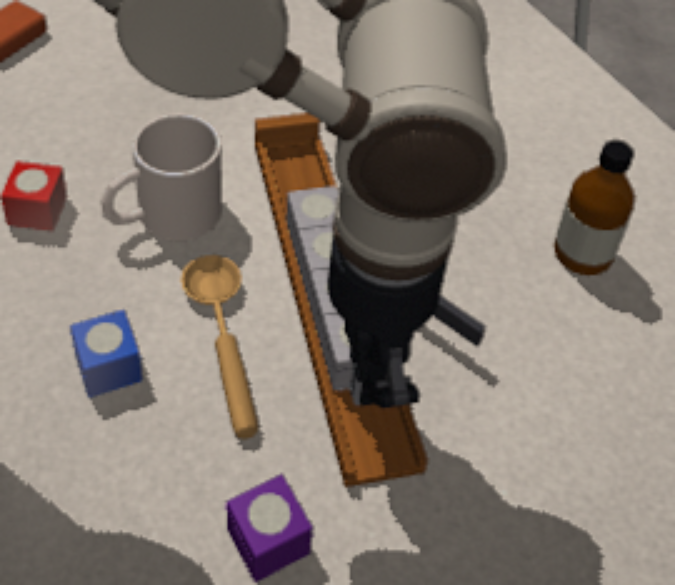

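Contact was made at about 6 N and the row moves as one. It has shifted about 19 mm, so the peg's half depth is about 10 mm. I'll keep pushing along the rail direction.

Call:
{"fn": "carry_out", "kwargs": {
  "steps": [
    [[0.001, 0.005, 0, 0, 0, 0, 0], [0.003, 0.01, 0, 0, 0, 0, 0], [0.004, 0.014, 0, 0, 0, 0, 0], [0.005, 0.019, 0, 0, 0, 0, 0], [0.007, 0.024, 0, 0, 0, 0, 0], [0.008, 0.029, 0, 0, 0, 0, 0], [0.0095, 0.034, 0, 0, 0, 0, 0], [0.011, 0.038, 0, 0, 0, 0, 0], [0.012, 0.043, 0, 0, 0, 0, 0], [0.0135, 0.048, 0, 0, 0, 0, 0]]
  ]
}}

```text
time: 4.8
eef_pos: [523.6, -109.9, 18.6]
tcp_rot: [-0.005, 0.137, 0.991, 0.002]
contact_force: [-0.9, -4.9, 1.4]
opening: 0.4
```

```bash
python3 - <<'E'
from h import *
s=st(); print((W(-35,0)-s["eef_pos"][:2]).round(1))
a=r.read_camera("top")[:,:,::-1];cv2.imwrite("pics/t3.png",cv2.resize(a[120:250,220:400],None,fx=4,fy=4))
E
```

```text
4.8 tcp [ 523.6 -109.9   18.6] rail [-68.6   0.3] rot [-0.0046  0.1371  0.9906  0.002 ] F [-0.9 -4.9  1.4] op 0.4
[ 9.3 32.3]
```

View pics/t3.png

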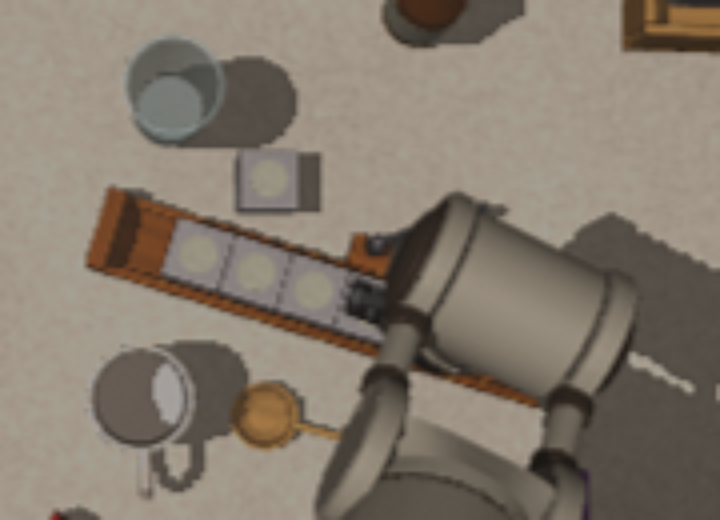

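Call:
{"fn": "carry_out", "kwargs": {
  "steps": [
    [[0.001, 0.005, 0, 0, 0, 0, 0], [0.003, 0.01, 0, 0, 0, 0, 0], [0.004, 0.014, 0, 0, 0, 0, 0], [0.005, 0.019, 0, 0, 0, 0, 0], [0.0065, 0.023, 0, 0, 0, 0, 0], [0.0075, 0.027, 0, 0, 0, 0, 0], [0.0085, 0.03, 0, 0, 0, 0, 0], [0.009, 0.0325, 0, 0, 0, 0, 0]]
  ]
}}

```text
time: 5.65
eef_pos: [532.9, -76.4, 18.5]
tcp_rot: [-0.004, 0.137, 0.991, 0.002]
contact_force: [-0.9, -4.7, 1.6]
opening: 0.1
```

```bash
python3 - <<'E'
from h import *
s=st(); print((W(-27,0)-s["eef_pos"][:2]).round(1))
a=r.read_camera("top")[:,:,::-1];cv2.imwrite("pics/t4.png",cv2.resize(a[150:215,230:330],None,fx=7,fy=7,interpolation=cv2.INTER_CUBIC))
E
```

```text
5.65 tcp [532.9 -76.4  18.5] rail [-33.8   0.4] rot [-0.0045  0.1369  0.9906  0.0023] F [-0.9 -4.7  1.6] op 0.1
[2.2 6.4]
```

View pics/t4.png

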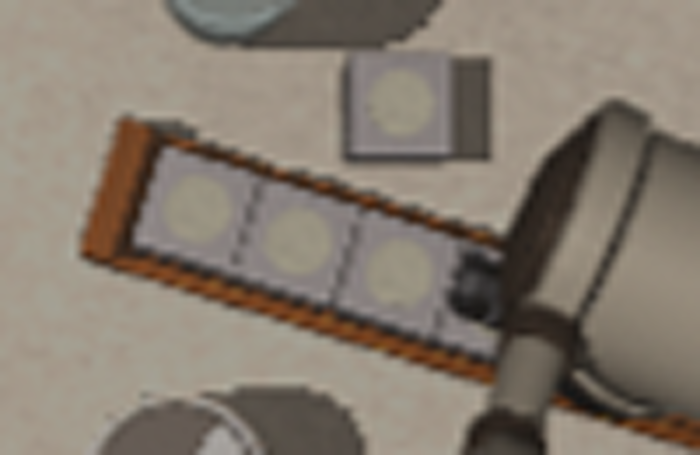

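The front tin at about (190,205) is a few mm short of the stop, and the force is still just sliding friction. From here I press gently and watch the force.

Call:
{"fn": "carry_out", "kwargs": {
  "steps": [
    [[0.0005, 0.002, 0, 0, 0, 0, 0], [0.001, 0.0035, 0, 0, 0, 0, 0], [0.0015, 0.005, 0, 0, 0, 0, 0], [0.0015, 0.006, 0, 0, 0, 0, 0]]
  ]
}}

```text
time: 6.1
eef_pos: [534.4, -70.7, 18.6]
tcp_rot: [-0.004, 0.137, 0.991, 0.002]
contact_force: [-1.6, -9.7, 2.2]
opening: -0.0
```

```bash
python3 - <<'E'
from h import *
s=st()
E
```

```text
6.1 tcp [534.4 -70.7  18.6] rail [-27.9   0.4] rot [-0.0043  0.1367  0.9906  0.0018] F [-1.6 -9.7  2.2] op -0.0
```

Force is rising, to 10 N. A little more.

Call:
{"fn": "carry_out", "kwargs": {
  "steps": [
    [[0.0005, 0.001, 0, 0, 0, 0, 0], [0.0005, 0.002, 0, 0, 0, 0, 0], [0.0005, 0.002, 0, 0, 0, 0, 0], [0.0005, 0.002, 0, 0, 0, 0, 0]]
  ]
}}

```text
time: 6.5
eef_pos: [534.6, -70.7, 18.6]
tcp_rot: [-0.005, 0.136, 0.991, 0.0]
contact_force: [-4.4, -13.0, 1.8]
opening: -0.3
```

```bash
python3 - <<'E'
from h import *
s=st()
a=r.read_camera("top")[:,:,::-1];cv2.imwrite("pics/t5.png",cv2.resize(a[150:215,230:330],None,fx=7,fy=7,interpolation=cv2.INTER_CUBIC))
E
```

```text
6.5 tcp [534.6 -70.7  18.6] rail [-27.9   0.3] rot [-0.0046  0.1364  0.9906  0.    ] F [ -4.4 -13.    1.8] op -0.3
```

View pics/t5.png

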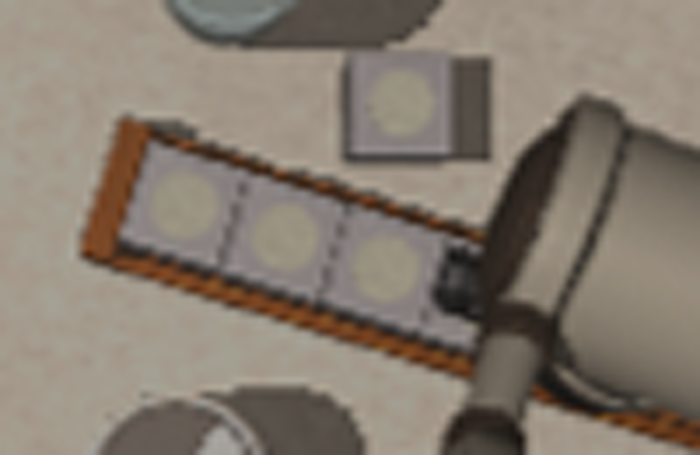

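The TCP stayed put at rail x = -27.9 while force rose from 10 to 13.7 N, so the row is home. The top view shows tin1 at (183,205) touching the stop. I'll back off, rise, and go round to the keeper's -y side.

```bash
python3 - <<'E'
from h import *
s=st();p=s["eef_pos"][:2]
for w in[(-65,0),(-56,-101)]: print(w,(W(*w)-p).round(1))
E
```

```text
6.55 tcp [534.5 -70.7  18.6] rail [-27.9   0.3] rot [-4.600e-03  1.364e-01  9.906e-01  1.000e-04] F [ -3.7 -13.5   2. ] op -0.3
(-65, 0) [ -9.8 -35.8]
(-56, -101) [ 89.9 -54.5]
```

Call:
{"fn": "carry_out", "kwargs": {
  "steps": [
    [[-0.002, -0.009, 0, 0, 0, 0, 0], [-0.005, -0.02, 0, 0, 0, 0, 0], [-0.01, -0.036, 0.01, 0, 0, 0, 0], [-0.01, -0.036, 0.04, 0, 0, 0, 0], [-0.01, -0.036, 0.08, 0, 0, 0, 0], [0.015, -0.041, 0.1, 0, 0, 0, 0], [0.04, -0.046, 0.1, 0, 0, 0, 0], [0.065, -0.05, 0.1, 0, 0, 0, 0], [0.09, -0.054, 0.1, 0, 0, 0, 0], [0.09, -0.054, 0.1, 0, 0, 0, 0]]
  ]
}}

```text
time: 7.55
eef_pos: [626.4, -125.1, 118.2]
tcp_rot: [-0.004, 0.136, 0.991, 0.001]
contact_force: [-0.5, 0.3, -0.5]
opening: -0.0
```

```bash
python3 - <<'E'
from h import *
s=st();p=s["eef_pos"][:2];print((W(-56,-101)-p).round(1))
a=r.read_camera("side")[:,:,::-1];cv2.imwrite("pics/s6.png",cv2.resize(a[150:384,150:420],None,fx=2.5,fy=2.5))
a=r.read_camera("top")[:,:,::-1];cv2.imwrite("pics/t6.png",cv2.resize(a[120:250,220:400],None,fx=4,fy=4))
E
```

```text
7.55 tcp [ 626.4 -125.1  118.2] rail [ -55.4 -102.8] rot [-4.000e-03  1.364e-01  9.906e-01  6.000e-04] F [-0.5  0.3 -0.5] op -0.0
[-1.9 -0.1]
```

View pics/s6.png

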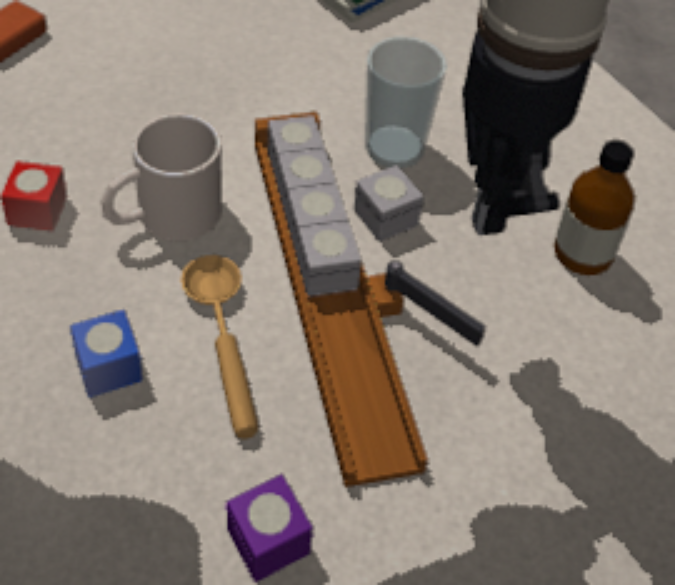

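View pics/t6.png

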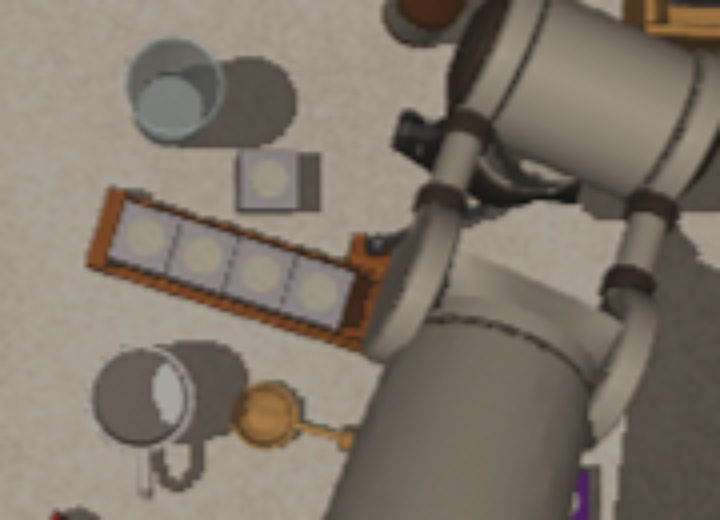

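The row is closed against the stop: in the side crop all four tins are tight, with tin1 at (297,133), and the keeper is untouched from (395,278) to (480,335). The gripper is on the bar's far side with clear table beneath. Next I descend to z ≈ 30, and compute the arc.

Call:
{"fn": "carry_out", "kwargs": {
  "steps": [
    [[0, 0, -0.03, 0, 0, 0, 0], [0, 0, -0.055, 0, 0, 0, 0], [0, 0, -0.075, 0, 0, 0, 0], [0, 0, -0.085, 0, 0, 0, 0], [0, 0, -0.087, 0, 0, 0, 0], [0, 0, -0.087, 0, 0, 0, 0]]
  ]
}}

```text
time: 8.25
eef_pos: [624.0, -124.5, 31.4]
tcp_rot: [-0.005, 0.136, 0.991, 0.001]
contact_force: [0.2, -0.5, -0.4]
opening: 0.1
```

```bash
python3 - <<'E'
from h import *
s=st();p=s["eef_pos"][:2]
for q in np.arange(2.17,-0.05,-0.1):
    b=np.array([-np.sin(q),np.cos(q)]);c=np.array([np.cos(q),np.sin(q)]);h=11*(abs(c[0])+abs(c[1]))
    P=np.array([-26,-48])+55*b-(4+h)*c; print(round(q,2),P.round(1),(W(*P)-p).round(1))
E
```

```text
8.25 tcp [ 624.  -124.5   31.4] rail [ -55.5 -100.4] rot [-5.200e-03  1.364e-01  9.906e-01  7.000e-04] F [ 0.2 -0.5 -0.4] op 0.1
2.17 [-60.5 -94.9] [-6.6 -3.4]
2.07 [-65.2 -90.9] [-11.7  -6.8]
1.97 [-69.5 -86.3] [-17.3  -9.7]
1.87 [-73.3 -81.2] [-23.3 -12. ]
1.77 [-76.6 -75.5] [-29.6 -13.6]
1.67 [-79.1 -69.4] [-36.2 -14.4]
1.57 [-81. -63.] [-42.9 -14.5]
1.47 [-82.3 -58.4] [-47.6 -14.5]
1.37 [-83.3 -53.7] [-52.5 -14.1]
1.27 [-83.8 -48.7] [-57.4 -13.3]
1.17 [-83.8 -43.5] [-62.4 -11.9]
1.07 [-83.3 -38.2] [-67.4 -10. ]
0.97 [-82.3 -32.8] [-72.3  -7.5]
0.87 [-80.6 -27.4] [-77.   -4.5]
0.77 [-78.3 -22.1] [-81.5  -0.9]
0.67 [-75.4 -17. ] [-85.7   3.4]
0.57 [-71.8 -12.1] [-89.4   8.1]
0.47 [-67.7  -7.5] [-92.7  13.4]
0.37 [-62.9  -3.3] [-95.4  19.1]
0.27 [-57.6   0.3] [-97.5  25.2]
0.17 [-51.8   3.4] [-98.9  31.6]
0.07 [-45.6   5.8] [-99.5  38.2]
-0.03 [-39.7   7.4] [-99.5  44.4]
```

Call:
{"fn": "carry_out", "kwargs": {
  "steps": [
    [[-0.0065, -0.0035, -0.003, 0, 0, 0, 0], [-0.0115, -0.007, -0.003, 0, 0, 0, 0], [-0.0175, -0.0095, -0.003, 0, 0, 0, 0], [-0.0235, -0.012, -0.003, 0, 0, 0, 0], [-0.0295, -0.0135, -0.003, 0, 0, 0, 0], [-0.036, -0.0145, -0.003, 0, 0, 0, 0], [-0.043, -0.0145, -0.003, 0, 0, 0, 0], [-0.0475, -0.0145, -0.003, 0, 0, 0, 0]]
  ]
}}

```text
time: 9.05
eef_pos: [575.9, -139.0, 28.4]
tcp_rot: [-0.005, 0.137, 0.991, 0.001]
contact_force: [1.3, 0.0, 0.4]
opening: -0.0
```

```bash
cat >a.py <<'E'
from h import *
import sys
s=st();p=s["eef_pos"][:2]
for q in np.arange(float(sys.argv[1]),-0.1,-0.1):
    b=np.array([-np.sin(q),np.cos(q)]);c=np.array([np.cos(q),np.sin(q)]);h=11*(abs(c[0])+abs(c[1]))
    P=np.array([-26,-48])+55*b-(4+h)*c; print(round(q,2),P.round(1),(W(*P)-p).round(1))
a=r.read_camera("side")[:,:,::-1];cv2.imwrite(f"pics/s{sys.argv[2]}.png",cv2.resize(a[150:384,150:420],None,fx=2.5,fy=2.5))
E
python3 a.py 1.47 7
```

```text
9.05 tcp [ 575.9 -139.    28.4] rail [-82.5 -58. ] rot [-5.200e-03  1.365e-01  9.906e-01  6.000e-04] F [1.3 0.  0.4] op -0.0
1.47 [-82.3 -58.4] [0.5 0. ]
1.37 [-83.3 -53.7] [-4.3  0.4]
1.27 [-83.8 -48.7] [-9.3  1.3]
1.17 [-83.8 -43.5] [-14.3   2.6]
1.07 [-83.3 -38.2] [-19.2   4.5]
0.97 [-82.3 -32.8] [-24.1   7. ]
0.87 [-80.6 -27.4] [-28.9  10.1]
0.77 [-78.3 -22.1] [-33.4  13.7]
0.67 [-75.4 -17. ] [-37.5  17.9]
0.57 [-71.8 -12.1] [-41.3  22.7]
0.47 [-67.7  -7.5] [-44.6  27.9]
0.37 [-62.9  -3.3] [-47.3  33.7]
0.27 [-57.6   0.3] [-49.4  39.8]
0.17 [-51.8   3.4] [-50.8  46.2]
0.07 [-45.6   5.8] [-51.4  52.8]
-0.03 [-39.7   7.4] [-51.4  58.9]
```

View pics/s7.png

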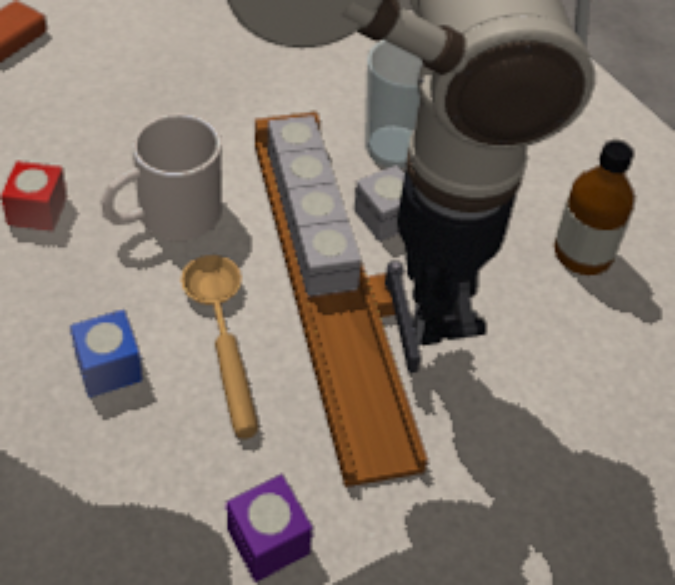

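The bar follows the push and now points along the rail, from (395,268) to (413,362), with about 1 N of force. I'll continue the arc.

Call:
{"fn": "carry_out", "kwargs": {
  "steps": [
    [[-0.0045, 0.0005, 0, 0, 0, 0, 0], [-0.0095, 0.0015, 0, 0, 0, 0, 0], [-0.0145, 0.0025, 0, 0, 0, 0, 0], [-0.019, 0.0045, 0, 0, 0, 0, 0], [-0.024, 0.007, 0, 0, 0, 0, 0], [-0.029, 0.01, 0, 0, 0, 0, 0], [-0.0335, 0.0135, 0, 0, 0, 0, 0], [-0.0375, 0.018, 0, 0, 0, 0, 0], [-0.0415, 0.0225, 0, 0, 0, 0, 0]]
  ]
}}

```text
time: 10.0
eef_pos: [533.5, -116.2, 28.3]
tcp_rot: [-0.006, 0.136, 0.991, 0.001]
contact_force: [1.8, -2.1, 0.6]
opening: 0.1
```

```bash
python3 a.py 0.57 8
```

```text
10.0 tcp [ 533.5 -116.2   28.3] rail [-71.9 -11. ] rot [-5.700e-03  1.364e-01  9.906e-01  5.000e-04] F [ 1.8 -2.1  0.6] op 0.1
0.57 [-71.8 -12.1] [ 1.1 -0.2]
0.47 [-67.7  -7.5] [-2.2  5.1]
0.37 [-62.9  -3.3] [-4.9 10.8]
0.27 [-57.6   0.3] [-7.  16.9]
0.17 [-51.8   3.4] [-8.4 23.3]
0.07 [-45.6   5.8] [-9.  29.9]
-0.03 [-39.7   7.4] [-9. 36.]
```

View pics/s8.png

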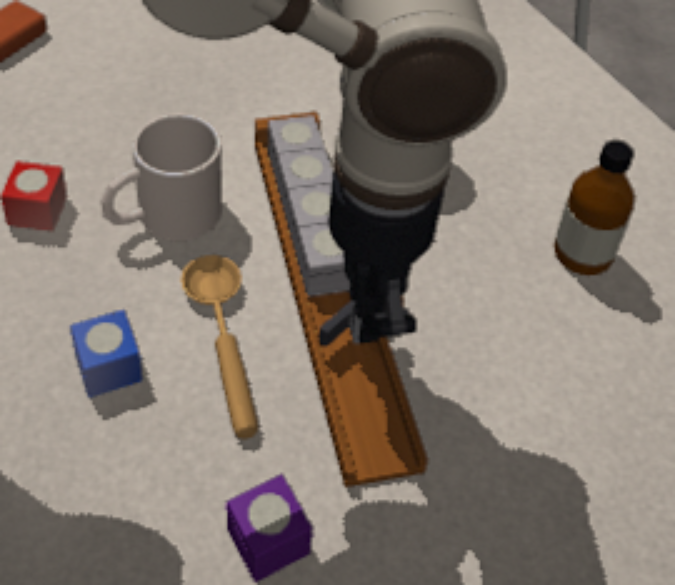

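The bar's tip at (325,338) is over the rail, q ≈ 0.6, and swinging well.

Call:
{"fn": "carry_out", "kwargs": {
  "steps": [
    [[-0.002, 0.005, 0, 0, 0, 0, 0], [-0.005, 0.011, 0, 0, 0, 0, 0], [-0.007, 0.017, 0, 0, 0, 0, 0], [-0.0085, 0.023, 0, 0, 0, 0, 0], [-0.009, 0.027, 0, 0, 0, 0, 0], [-0.009, 0.03, 0, 0, 0, 0, 0]]
  ]
}}

```text
time: 10.65
eef_pos: [523.4, -84.8, 27.9]
tcp_rot: [-0.007, 0.136, 0.991, 0.001]
contact_force: [-0.2, -1.1, -0.5]
opening: 0.2
```

```bash
python3 a.py 0.07 9
```

```text
10.65 tcp [523.4 -84.8  27.9] rail [-44.4   7.2] rot [-6.600e-03  1.360e-01  9.907e-01  9.000e-04] F [-0.2 -1.1 -0.5] op 0.2
0.07 [-45.6   5.8] [ 1.1 -1.5]
-0.03 [-39.7   7.4] [1.  4.7]
```

Call:
{"fn": "carry_out", "kwargs": {
  "steps": [
    [[0.0005, 0.0015, 0, 0, 0, 0, 0], [0.001, 0.003, 0, 0, 0, 0, 0], [0.001, 0.0045, 0, 0, 0, 0, 0], [0.001, 0.0045, 0, 0, 0, 0, 0]]
  ]
}}

```text
time: 11.1
eef_pos: [524.0, -81.9, 27.9]
tcp_rot: [-0.007, 0.136, 0.991, -0.001]
contact_force: [-2.5, -9.0, 0.7]
opening: -0.0
```

```bash
python3 a.py 0.0 10
```

```text
11.1 tcp [524.  -81.9  27.9] rail [-41.5   7.4] rot [-7.100e-03  1.356e-01  9.907e-01 -8.000e-04] F [-2.5 -9.   0.7] op -0.0
0.0 [-41.   7.] [0.5 0.3]
```

View pics/s10.png

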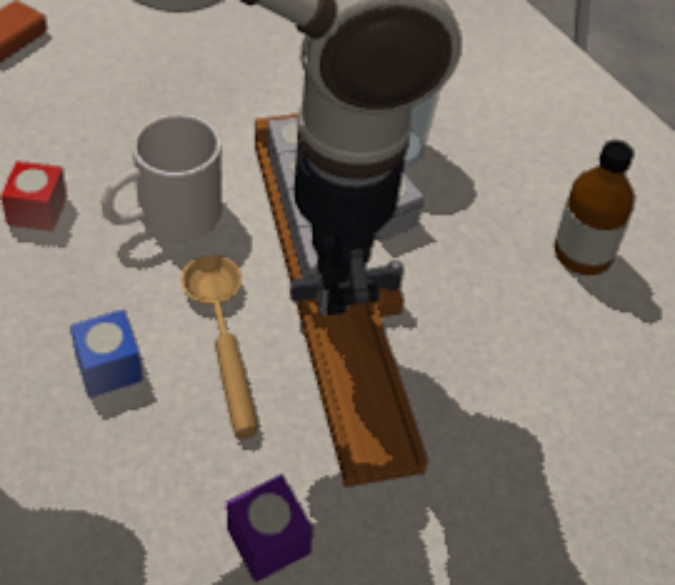

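Force rose to 9 N with the TCP at the predicted shut position (-41.5), so the keeper is on its hard stop. Backing off, rising and checking.

Call:
{"fn": "carry_out", "kwargs": {
  "steps": [
    [[-0.002, -0.008, 0, 0, 0, 0, 0], [-0.005, -0.018, 0, 0, 0, 0, 0], [-0.01, -0.036, 0, 0, 0, 0, 0], [-0.012, -0.045, 0.03, 0, 0, 0, 0], [-0.03, -0.06, 0.07, 0, 0, 0, 0], [-0.06, -0.08, 0.11, 0, 0, 0, 0], [-0.09, -0.1, 0.14, 0, 0, 0, 0], [-0.12, -0.13, 0.16, 0, 0, 0, 0], [-0.14, -0.16, 0.18, 0, 0, 0, 0], [-0.14, -0.16, 0.18, 0, 0, 0, 0]]
  ]
}}

```text
time: 12.15
eef_pos: [383.2, -246.3, 211.3]
tcp_rot: [-0.005, 0.138, 0.99, -0.003]
contact_force: [0.4, 0.3, 0.3]
opening: 0.3
```

```bash
python3 - <<'E'
from h import *
s=st()
a=r.read_camera("side")[:,:,::-1];cv2.imwrite("pics/s11r.png",a);cv2.imwrite("pics/s11.png",cv2.resize(a[185:345,210:360],None,fx=3.7,fy=3.7,interpolation=cv2.INTER_CUBIC))
a=r.read_camera("top")[:,:,::-1];cv2.imwrite("pics/t11r.png",a);cv2.imwrite("pics/t11.png",cv2.resize(a[150:230,230:375],None,fx=5.5,fy=5.5,interpolation=cv2.INTER_CUBIC))
E
```

```text
12.15 tcp [ 383.2 -246.3  211.3] rail [-237.9   98.5] rot [-0.0047  0.1383  0.9904 -0.0032] F [0.4 0.3 0.3] op 0.3
```

View pics/s11.png

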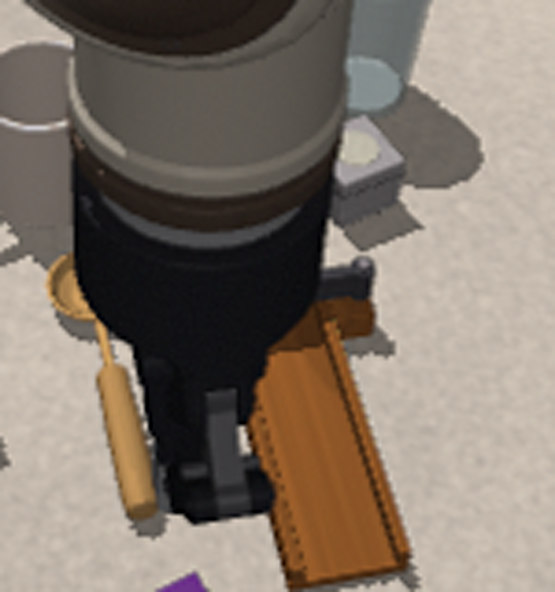

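View pics/t11.png

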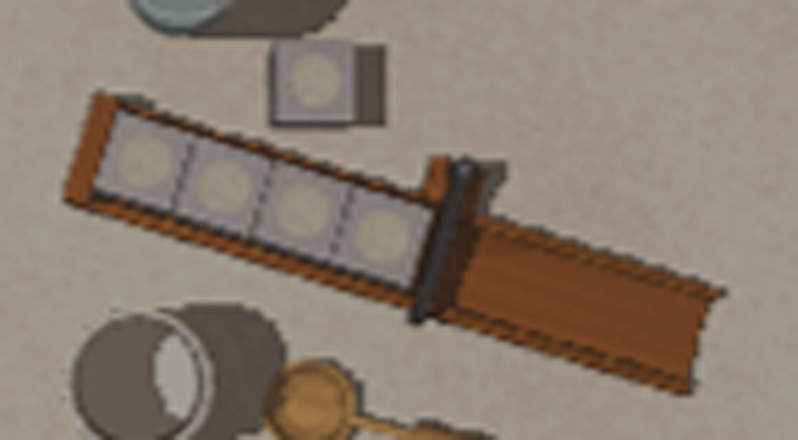

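The top view shows the row tight against the stop and the bar square across from (462,165) to (418,318). I'll check this in numbers.

```bash
python3 - <<'E'
from h import *
im=cv2.imread("pics/t11r.png")[:,:,::-1]
for c in[(145,161),(223,185),(302,210),(381,236)]:
    p=(round(230+c[0]/5.5),round(150+c[1]/5.5));x0,y0=p[0]-7,p[1]-7
    a=im[y0:y0+15,x0:x0+15].astype(float);w=np.clip(a[...,0]-a[...,2]-8,0,10)*(a[...,0]-a[...,2]<40)*(a[...,0]>112)
    k,l,s,_=cv2.connectedComponentsWithStats((w>0).astype(np.uint8));w=w*(l==l[7,7]);yy,xx=np.mgrid[:15,:15]
    uv=(x0+(w*xx).sum()/w.sum(),y0+(w*yy).sum()/w.sum());print(L(onz("top",uv,48)).round(1))
e=[L(onz("top",(230+x/5.5-.5,150+y/5.5-.5),z)) for x,y,z in((462,165,48),(418,316,44))]
d=e[1]-e[0];print(e,np.linalg.norm(d),"q",np.arctan2(-d[0],d[1]))
E
```

```text
[138.1  -1.5]
[94.1 -1.1]
[50.3 -1.5]
[ 6.3 -0.9]
[array([-22.5961538 , -50.24381409]), array([-24.28847767,  33.12968719])] 83.39067499116398 q 0.02029531541709532
```

The tins are at 138.1, 94.1, 50.3 and 6.3 mm (nominal 138, 94, 50 and 6), and q ≈ 0.02. Both are within limits, so I'm handing in.

```bash
python3 -c "
from workcell import r
print(r.close_job())"
```

```text
the job is handed in; nothing more can be done
None
```

The row is home against the end stop, the keeper is shut square behind it, and I handed the job in at about 12 s. `close_job` gave no verdict.

I pushed with the fingers closed. First I pressed on the back of tin4 until the arm stopped advancing against the stop, at about 14 N. Then I swung the keeper round from its -y side until it met its hard stop, at about 9 N.

**Last checks, top view only:**

| Item | Measured | Nominal |
|---|---|---|
| tin1, tin2, tin3, tin4 along the rail | 138.1, 94.1, 50.3, 6.3 mm | 138, 94, 50, 6 mm |
| Tins across the rail | -0.9 to -1.5 mm | 0 mm |
| Keeper angle | about 0.02 rad | 0 rad |

- **Bystanders:** the spare tin, jar, mug and spoon look unmoved. I did not check the bottle and soap bar after the last move, but the arm did not go near them.
- **Robot:** it ended clear of everything, with a force reading close to zero.
- **Not confirmed:** in the last side picture the arm hid the row, so tin height and tilt at the end were not measured. An earlier side view, taken after the row was home, showed all four tins flat.

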